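# Peel a stuck kit tray off its stack and hold it over the lamp board

### The job

The blue kit trays have stuck together in their nested stack. Take the top tray by its rim at a corner and lift that corner first, so that it peels away from the tray beneath while the opposite corner is still down, and leave the rest of the stack standing where it is. Then hold the tray out level over the middle of the junction box on the training board, just higher than the bulbs, ready for the dismantled parts to be dropped in, without touching the board or shifting the other things on the bench; finish while still holding it there.

Things in the scene. Friction and masses are not known exactly. Their poses are not given: they have to be found in the camera images.
- tray: The top tray, to be taken: open blue plastic tray, 190 (its x) x 130 (its y) x 40 mm, 0.1 kg, empty. Origin: centre of its underside, z up. Rim: a bead 11 mm wide, 12 mm deep, top 40 mm above the origin, outer faces at x +-95, y +-65 mm. Inside, the wall is upright for 22 mm below the rim's top, then a 5 mm ledge and the 2 mm floor; outside, below the bead, it is set back 7 mm. It rests on the rim below at its z = 16 mm.
- stack: The five same trays below, stuck together as one block, loose on the bench, 0.5 kg. Origin: centre of the lowest underside, on the bench; axes as the top tray's, which starts exactly above it, underside at 120 mm, rim top at 160 mm. The next tray's bead spans 124 to 136 mm height: 12 mm lie free between the two beads.
- tray_corner_a (a point): Outer corner of the top tray's rim, on its top, at tray x +95, y +65 mm; 160 mm high while seated. Snap nubs in the rim below hold the tray near each of its four corners, about 1.5 N each; a corner lets go for good once raised some 5 mm. A level pull has all four to overcome at once and may drag the stack; tipping the tray up about the opposite corner (c) frees it.
- tray_corner_b (a point): The same at tray x = -95, y = +65 mm. Opposite corner_d.
- tray_corner_c (a point): The same at tray x = -95, y = -65 mm. Opposite corner_a.
- tray_corner_d (a point): The same at tray x = +95, y = -65 mm. Opposite corner_b.
- junction_box (a point): Centre of the open top (44 mm above the bench) of the grey-green square junction box, 90 x 90 mm, on the training board. x and y axes as the board's.
- board: Training board, fixed: brown perforated hardboard, 340 (x) x 320 (y) x 6 mm, origin at the centre of its underside. On it the junction box (at x -30, y 0 mm), black conduits, a white round switch (x -135 mm, 29 mm high) and three 60 mm bulbs at x +125, y -110, 0, +110 mm, their tops 133 mm above the bench.
- screwdriver: Red and yellow insulated screwdriver, 205 mm long, lying on the board.
- multimeter: Yellow multimeter, 165 x 82 x 40 mm, lying on the bench by the stack. Leave it.
- tape: Black roll of insulating tape, 68 mm in diameter, 19 mm high, on the bench in front of the board. Leave it.
- cleaner_can: Red spray can with a yellow band, 65 mm in diameter, 175 mm high, standing by the stack. Leave it.
- bulb_carton: White and blue bulb carton, 64 x 64 x 112 mm, standing by the stack. Leave it.
- box_cover: Grey-green junction box cover, 94 x 94 x 10 mm, lying on the board. Leave it.
Things that resemble listed ones, but are neither listed nor needed, are in the scene too. There is more than one size of the tray; the one meant has the size given above.

How it is judged:
By the outcome, as a careful person would: the job done as asked, in the order asked, and still so for the second after the job is handed in, while the arm keeps its last pose, push and grip.
It also fails if it takes over 45 s, if anything falls off the work surface, if the arm or the gripper's body presses on something with over 40 N, if the wrist force passes 120 N, or if a joint passes its speed limit or range.

### The arm

A 7-joint arm with a two-finger parallel gripper is mounted at the origin on the work surface. World frame = base frame: x ahead of the robot, y to its left, z up, the work surface at z = 0. Lengths are in m, angles in rad, forces in N, time in s.
With the tool pointing down it reaches from about 0.425 to 0.925 m from the base axis. Payload 6.8 kg.
Tool frame: the origin (TCP) lies midway between the tips of the shut fingers; the grasp point (between the pads) lies 19 mm behind it; z points along the fingers, y is the line along which they close (so a half turn about z gives the same grasp; the last joint's range is limited). The gripper opens to 85 mm and grips with 20 to 120 N. Pads are 22 mm wide; open, the fingers measure 114 mm over their backs; the gripper's body (76 mm by 85 mm) begins 54 mm behind the grasp point. The pads swing forward as they close: fully open they stand 13 mm farther back than shut.
Start: joints at [-1.225, 0.477, 0.022, 1.555, -0.011, 1.109, -0.083], TCP at [0.296, 0.607, 0.231] pointing down, gripper open.
Joint ranges: [-2.96, 2.96], [-0.34, 2.1], [-1.41, 1.46], [0.24, 2.44], [-1.37, 4.51], [0.17, 1.92], [-2.96, 2.96]. Speed limits (rad/s): [2.39, 2.39, 3.14, 3.14, 3.14, 3.14, 3.14].

### API

Orientations are given as a rotation vector (axis times angle).
In Python, from bench import r gives the robot as it stands. The module is installed in compiled form; this text tells all that it offers.
- The arm moves only by the tool apply_moves, never from a script. Its argument "rows" is a list of rows, each a list of 6 numbers: the shift along the tool's x, y, z scaled (see below), then the turn, a rotation vector about the tool's x, y, z scaled (see below). A call has 1 to 5 rows; each row is the pose to reach, as a shift and turn from the pose commanded when the call began, along the tool's axes at that moment; what a row does not reach only later rows make up. The controller multiplies each number of a shift by 0.25 m and each number of a turn by 90 degrees. A row lasts 1/8 s, in which the tool goes at most 62.5 mm and 10.7 degrees, less where a joint would pass 70% of its speed; a pose out of reach is approached as far as the arm can. A call with a number of a shift or a turn outside -1 to 1 is refused whole. A call with a gripper value outside its range is refused whole. "claw" is the opening, from 0 (shut) to 1 (fully open), set as the call begins (left out, the last holds). The fingers move at their own pace and stop on an object; "newtons" is the grip in N (left out, the last holds). Time passes only in rows, so rows that repeat a pose let the fingers close. It gives the time, the measured TCP pose, the force, the opening and the grip force at its end, in the units of the state.
- r.get_obs(): the state, without advancing time (a new reading comes with each control period).
- r.grab_frame(name): name is "scene" or "top" or "wrist"; returns a dict with "pixels" (400x640x3 uint8, red, green, blue), "intrinsics" (3x3 intrinsics, pixels), "dist" ([k1, k2, p1, p2, k3] as OpenCV has them; the pictures are not rectified), "eye" and "attitude" of the camera in the world. Camera axes: x right, y up, looking along -z (the intrinsics and any distortion apply to the point x, -y, -z); pixel columns grow to the right and rows downward; lengths in m; the calibration is good to about 2 mm. A picture is of the moment at which its call begins. There is no depth.
- r.hand_in(): hands the job in; it is judged then, once.
Trained networks look in a picture, given as the dict that the camera call returned (one of the last four; its "shot" number tells which), for a name from the list of things; names that differ only in an ending like _2 or _b are one class to them, and where a whole thing is asked for, a point or a joint stands for the part that bears it (a point fixed in the world has none). Each returns a list of dicts, best first, with "conf" (0 to 1); they miss things now and then, are a little off and sometimes report something else, mostly with a low value. They report only what shows in the picture. A call takes as long as a camera call. They do not tell look-alikes from the thing itself.
- r.search_frame(picture, thing): "rect" ([left, top, width, height] in pixels, round what is visible of it).
- r.outline_of(picture, thing): "pixels" (400x640 bool, what is visible of it) and "rect" ([left, top, width, height] in pixels, round what is visible of it).
- r.landmark_of(picture, thing): "point" ([column, row] in pixels: a listed point, or the origin of a listed thing).
The state is a dict: "clock": time; "joints": joint angles; "qvel": joint speeds; "tau": joint torques, N m; "tcp_pos": TCP position; "orientation": TCP orientation; "contact_force": force on the tool from outside, world axes, zero at the start; "moment": the same for the moment, N m; "grip_width": finger opening in m; "gripper_force": force on a finger pad.
Only numpy, scipy, OpenCV 4.12 (cv2) and the standard library are available. Lean on these libraries where they do the work, as an engineer would, in place of code of your own. Each camera call takes 0.05 s, during which the arm holds its last target. There are 200 camera calls.

## Working session

There is one attempt and no reset: what is moved stays moved. The work goes in short steps, Python scripts to look and compute and a tool call to move; the robot and the scene stay as the last step left them, time stands still between calls to the robot, and variables do not carry over. Pictures are saved under pics/ and viewed, at most 12 in all, crops included, and the job is handed in when it is done.

Besides the shell and the picture viewer there is one more tool, called after "Request:" as name([rows], argument=value, ...), one row to a line, values as JSON. apply_moves: Moves the arm, as the interface text tells. Its arguments: {"type":"object","properties":{"rows":{"type":"array","items":{"type":"array","items":{"type":"number"}}},"claw":{"type":"number"},"newtons":{"type":"number"}},"required":["rows"]}

```bash
mkdir -p pics; cat > h.py <<'E'
import numpy as np, cv2
from scipy.spatial.transform import Rotation as R
from bench import r
def att(f):
    a=np.array(f["attitude"],float)
    return a if a.shape==(3,3) else R.from_rotvec(a).as_matrix()
def ray(f,px):
    u=cv2.undistortPoints(np.array([[px]],float),np.array(f["intrinsics"],float),np.array(f["dist"],float))[0,0]
    d=att(f)@np.array([u[0],-u[1],-1.]); return np.array(f["eye"],float),d/np.linalg.norm(d)
def onz(f,px,z):
    o,d=ray(f,px); return o+d*(z-o[2])/d[2]
def tri(L):
    A=np.zeros((3,3));b=np.zeros(3)
    for f,px in L:
        o,d=ray(f,px);P=np.eye(3)-np.outer(d,d);A+=P;b+=P@o
    p=np.linalg.solve(A,b); return p,[np.linalg.norm(np.cross(p-ray(f,px)[0],ray(f,px)[1])) for f,px in L]
def proj(f,p):
    q=att(f).T@(np.array(p,float)-np.array(f["eye"],float)); q=np.array([[q[0],-q[1],-q[2]]])
    return cv2.projectPoints(q,np.zeros(3),np.zeros(3),np.array(f["intrinsics"],float),np.array(f["dist"],float))[0][0,0]
def save(f,n): cv2.imwrite("pics/"+n,cv2.cvtColor(f["pixels"],cv2.COLOR_RGB2BGR))
E
python3 - <<'E'
from h import *
F={n:r.grab_frame(n) for n in("scene","top")}
for n,f in F.items():
    save(f,n+"0.png"); print(n,f["attitude"],f["eye"],f["intrinsics"])
    for t in "tray stack tray_corner_a tray_corner_b tray_corner_c tray_corner_d junction_box board".split():
        print(t,[(np.round(x["point"]).tolist(),round(x["conf"],2)) for x in r.landmark_of(f,t)][:6])
print(r.get_obs())
E
```

```text
scene [0.50383219 0.23523425 0.86123972] [ 1.00485372 -0.41554649  1.21438114] [[425.14690803   0.         320.58383803]
 [  0.         425.14690803 199.36330534]
 [  0.           0.           1.        ]]
tray [([390.0, 179.0], 0.91), ([301.0, 181.0], 0.68), ([334.0, 127.0], 0.6)]
stack [([384.0, 196.0], 0.66)]
tray_corner_a [([391.0, 144.0], 0.9), ([324.0, 133.0], 0.89), ([302.0, 156.0], 0.84), ([356.0, 161.0], 0.79), ([322.0, 102.0], 0.76), ([302.0, 194.0], 0.72)]
tray_corner_b [([391.0, 144.0], 0.9), ([324.0, 133.0], 0.89), ([302.0, 156.0], 0.84), ([356.0, 161.0], 0.79), ([322.0, 102.0], 0.76), ([302.0, 194.0], 0.72)]
tray_corner_c [([391.0, 144.0], 0.9), ([324.0, 133.0], 0.89), ([302.0, 156.0], 0.84), ([356.0, 161.0], 0.79), ([322.0, 102.0], 0.76), ([302.0, 194.0], 0.72)]
tray_corner_d [([391.0, 144.0], 0.9), ([324.0, 133.0], 0.89), ([302.0, 156.0], 0.84), ([356.0, 161.0], 0.79), ([322.0, 102.0], 0.76), ([302.0, 194.0], 0.72)]
junction_box [([263.0, 260.0], 0.69), ([279.0, 232.0], 0.58)]
board [([272.0, 277.0], 0.94), ([383.0, 197.0], 0.28)]
top [ 0.10139049 -0.12652874 -1.54240
[... 980 characters left out ...]

{'clock': 0.9, 'joints': array([-1.22511555,  0.47695055,  0.02242079,  1.55538984, -0.0115054 ,
        1.10933184, -0.08310725]), 'qvel': array([-0.00016002,  0.00082108, -0.00090824,  0.00024522, -0.00081326,
        0.00183644,  0.00022483]), 'tau': array([ 3.94985345e-04, -5.96308351e+01,  1.60662107e+00, -2.81548011e+01,
        1.25793429e-02,  1.61029391e-03, -1.57430378e-05]), 'tcp_pos': array([0.29590827, 0.60669863, 0.23134579]), 'orientation': array([-7.06771730e-01, -3.06105534e+00, -7.88693450e-05]), 'contact_force': array([ 0.30186514, -0.25400742,  0.44530338]), 'moment': array([ 0.03566234,  0.00839063, -0.03896123]), 'gripper_force': 0.0, 'grip_width': 0.08509113130794599}
```

View pics/scene0.png

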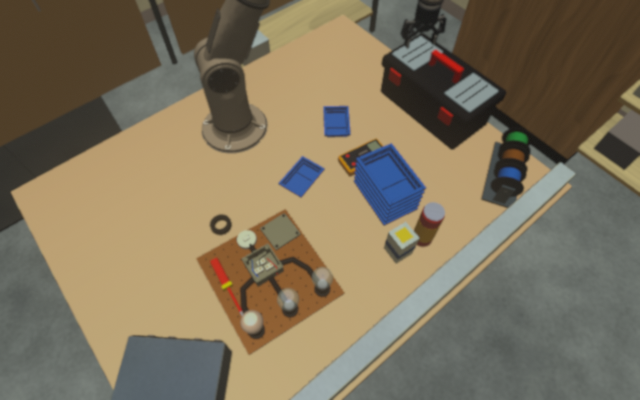

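View pics/top0.png

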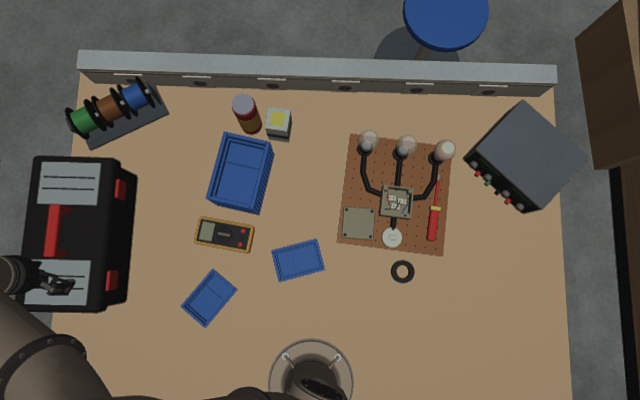

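```bash
cat > m1.py <<'E'
from h import *
F={n:r.grab_frame(n) for n in("scene","top")}
L={}
for n,f in F.items():
    c=(390,179) if n=="scene" else (240,172)
    L[n]=[np.array(x["point"]) for x in r.landmark_of(f,"tray_corner_a") if np.hypot(*(np.array(x["point"])-c))<60]
    print(n,[np.round(p,1).tolist() for p in L[n]],[onz(f,p,.16).round(3).tolist() for p in L[n]])
    for t in("junction_box","board","cleaner_can","bulb_carton","multimeter"):
        print(t,[(np.round(x["point"],1).tolist(),round(x["conf"],2),onz(f,x["point"],.044 if t[0]=="j" else 0.).round(3).tolist()) for x in r.landmark_of(f,t)][:3])
    c=f["pixels"]; 
for p in L["scene"]:
    for q in L["top"]:
        X,e=tri([(F["scene"],p),(F["top"],q)])
        if max(e)<.008: print(p.round(),q.round(),X.round(3),np.round(e,4))
s=F["scene"]["pixels"][130:230,340:440]; t=F["top"]["pixels"][120:220,195:295]
im=np.hstack([cv2.resize(a,(400,400),interpolation=cv2.INTER_CUBIC) for a in(s,t)])
cv2.imwrite("pics/crop1.png",im[:,:,::-1])
E
python3 m1.py
```

```text
scene [[428.5, 189.4], [391.2, 139.9], [354.9, 159.9]] [[0.695, 0.253, 0.16], [0.492, 0.298, 0.16], [0.478, 0.157, 0.16]]
junction_box [([429.0, 186.3], 0.42, [0.653, 0.337, 0.044])]
board [([267.9, 275.1], 0.63, [0.551, -0.244, 0.0])]
cleaner_can [([420.6, 240.1], 0.8, [0.762, 0.196, 0.0]), ([397.7, 254.7], 0.72, [0.752, 0.105, 0.0])]
bulb_carton [([395.4, 253.2], 0.66, [0.743, 0.103, 0.0]), ([385.3, 198.9], 0.34, [0.582, 0.215, 0.0])]
multimeter [([360.9, 160.7], 0.76, [0.414, 0.258, 0.0]), ([389.3, 176.8], 0.72, [0.526, 0.288, 0.0]), ([271.4, 275.9], 0.56, [0.56, -0.237, 0.0])]
top [[206.1, 197.2], [223.0, 126.6], [270.8, 138.6], [254.3, 207.3]] [[0.501, 0.289, 0.16], [0.696, 0.256, 0.16], [0.666, 0.126, 0.16], [0.478, 0.162, 0.16]]
junction_box [([398.0, 199.0], 0.74, [0.529, -0.242, 0.044]), ([281.7, 129.2], 0.26, [0.732, 0.107, 0.044])]
board [([394.6, 193.4], 0.96, [0.553, -0.24, 0.0])]
cleaner_can [([253.2, 123.9], 0.63, [0.761, 0.2, 0.0]), ([225.2, 236.6], 0.55, [0.409, 0.267, 0.0]), ([436.3, 207.6], 0.47, [0.513, -0.367, 0.0])]
bulb_carton [([279.7, 131.1], 0.56, [0.74, 0.117, 0.0]), ([227.7, 236.9], 0.27, [0.408, 0.259, 0.0])]
multimeter [([223.6, 239.0], 0.78, [0.402, 0.271, 0.0])]
[428. 189.] [223. 127.] [0.695 0.255 0.159] [0.0013 0.0013]
[391. 140.] [206. 197.] [0.5   0.286 0.175] [0.0012 0.0012]
[355. 160.] [254. 207.] [0.477 0.16  0.157] [0.0018 0.0018]
```

View pics/crop1.png

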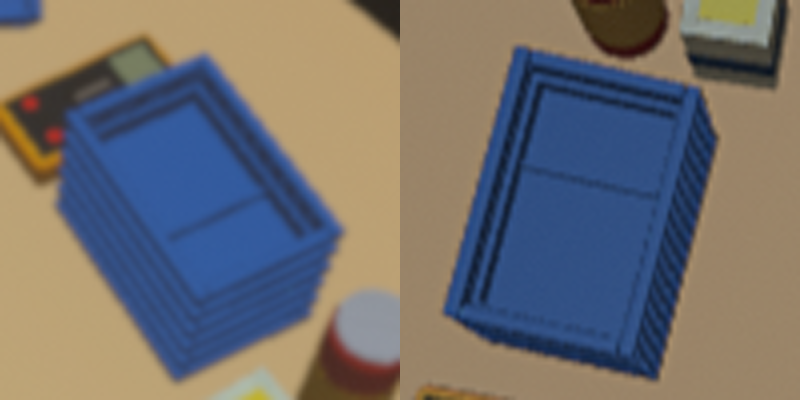

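The crop shows the stack's top rim: in the top view the corners are at about (224.5,132), (269.5,142), (253,208) and (206,198). In the scene view they are at (425,188), (389,206), (357,157) and (391,144). The two small loose blue trays are decoys. I'll fit the pose from both views.

```bash
cat > m2.py <<'E'
from h import *
from scipy.optimize import least_squares
F={n:r.grab_frame(n) for n in("scene","top")}
S=dict(scene=[(425.3,187.7),(389,206),(357,157),(391,143.8)],top=[(224.2,131.6),(269.3,141.8),(252.8,208),(206,198)])
for i in range(4):
    X,e=tri([(F[n],S[n][i]) for n in F]); print("P%d"%(i+1),X.round(4),np.round(e,4))
C=np.array([[95,65,0],[95,-65,0],[-95,-65,0],[-95,65,0]])/1e3
def pts(v): return C@R.from_euler("z",v[3]).as_matrix().T+np.array(v[:3])
res=lambda v:np.concatenate([proj(F[n],p)-s for n in F for p,s in zip(pts(v),S[n])])
s=least_squares(res,[.58,.2,.16,-.17]); print(s.x.round(4),np.abs(s.fun).max(),s.fun.round(1)); print(pts(s.x).round(4))
# board: detected hole colours -> brown outline
f=F["top"]
for t in("junction_box","board"):
    for n in F:
        for x in r.outline_of(F[n],t)[:2]: 
            m=x["pixels"]; q=cv2.minAreaRect(np.argwhere(m)[:,::-1].astype(np.float32)); print(n,t,round(x["conf"],2),np.round(q[0],1),np.round(q[1]),round(q[2],1),onz(F[n],q[0],.044 if t[0]=="j" else .006).round(3))
o=r.get_obs(); w=r.grab_frame("wrist"); T=R.from_rotvec(o["orientation"]).as_matrix()
print(T.round(3)); print("wrist cam in tool:",(T.T@(np.array(w["eye"])-o["tcp_pos"])).round(3)); print((T.T@att(w)).round(2)); print(w["intrinsics"][0][0],o["clock"])
E
python3 m2.py
```

```text
P1 [0.6832 0.2531 0.1555] [0.0001 0.0001]
P2 [0.659  0.1296 0.151 ] [0.0011 0.0011]
P3 [0.4758 0.1656 0.165 ] [0.0012 0.0012]
P4 [0.5001 0.291  0.1533] [0.0001 0.0001]
[ 0.5793  0.2103  0.1546 -0.2034] 1.5047921478468425 [ 0.9  0.4  0.  -0.2 -1.2  1.5  0.4 -0.7 -0.5 -0.7  1.  -0.2  0.1  1.3
 -0.9  0.2]
[[0.6854 0.2548 0.1546]
 [0.6592 0.1274 0.1546]
 [0.4731 0.1658 0.1546]
 [0.4993 0.2931 0.1546]]
scene junction_box 0.68 [267.9 278.1] [110. 114.] 58.5 [ 0.575 -0.255  0.044]
scene junction_box 0.37 [427.8 224.9] [23. 47.] 26.6 [0.749 0.229 0.044]
top junction_box 0.86 [396.4 191.2] [107. 117.] 7.1 [ 0.552 -0.237  0.044]
top junction_box 0.61 [247.2 112.9] [42. 23.] 61.4 [0.779 0.213 0.044]
scene board 0.83 [268.6 278. ] [109. 114.] 58.8 [ 0.562 -0.248  0.006]
top board 0.84 [396.3 191.7] [109. 117.] 7.2 [ 0.558 -0.245  0.006]
[[-0.899  0.438  0.   ]
 [ 0.438  0.899  0.   ]
 [ 0.     0.    -1.   ]]
wrist cam in tool: [ 0.083 -0.    -0.143]
[[-0.    0.95  0.32]
 [ 1.    0.   -0.  ]
 [-0.    0.32 -0.95]]
327.1316890370962 1.9
```

Request:
apply_moves([
  [-0.2,-0.07,-0.03,0,0,-0.02],
  [-0.4,-0.14,-0.06,0,0,-0.04],
  [-0.6,-0.2,-0.08,0,0,-0.06],
  [-0.8,-0.26,-0.1,0,0,-0.08],
  [-0.96,-0.316,-0.12,0,0,-0.08],
], claw=0.6)

```text
clock: 2.58
tcp_pos: [0.4789, 0.4285, 0.2617]
orientation: [0.515, 3.098, 0.0]
contact_force: [-0.3, 0.3, 0.4]
grip_width: 0.0514
gripper_force: 0.0
```

```bash
cat >> h.py <<'E'
def go(p,Rt,T0=None):
    "numbers of a move from the present pose (or T0=(pos,rotvec)) to p, Rt"
    o=r.get_obs(); a,b=T0 or (o["tcp_pos"],o["orientation"]); A=R.from_rotvec(b)
    return np.r_[A.inv().apply(np.array(p)-a)/.25,(A.inv()*Rt).as_rotvec()/(np.pi/2)].round(4)
def down(az): # tool z down, tool y at azimuth az
    y=np.array([np.cos(az),np.sin(az),0]); z=np.array([0,0,-1.]); return R.from_matrix(np.c_[np.cross(y,z),y,z])
E
python3 - <<'E'
from h import *
o=r.get_obs(); print(o["tcp_pos"],o["joints"].round(2),o["clock"])
print(go([.658,.255,.27],down(-.2034+np.pi/2)))
E
```

```text
[0.47888583 0.42846159 0.26165706] [-0.88  0.4   0.06  1.61 -0.03  1.14  0.44] 2.575
[-9.025e-01 -4.246e-01 -3.280e-02  1.000e-04  4.000e-04 -8.030e-02]
```

Request:
apply_moves([
  [-0.2,-0.09,-0.01,0,0,-0.02],
  [-0.4,-0.18,-0.02,0,0,-0.04],
  [-0.6,-0.28,-0.03,0,0,-0.06],
  [-0.8,-0.38,-0.033,0,0,-0.08],
  [-0.9025,-0.4246,-0.033,0,0,-0.08],
])

```text
clock: 3.2
tcp_pos: [0.6589, 0.253, 0.2697]
orientation: [0.324, 3.123, -0.002]
contact_force: [0.4, 0.8, -1.5]
grip_width: 0.051
gripper_force: 0.0
```

```bash
python3 - <<'E'
from h import *
o=r.get_obs(); print(o["tcp_pos"],o["orientation"],o["joints"].round(2),o["clock"])
f=r.grab_frame("wrist"); save(f,"w1.png")
c=np.array([.5793,.2103,.16]); Z=R.from_euler("z",-.2034)
for p in([95,65],[84,54],[-95,65],[-84,54],[95,-65],[68,59.5]): print(p,proj(f,c+Z.apply(np.array(p+[0])/1e3)).round(1))
print([(np.round(x["point"],1).tolist(),round(x["conf"],2)) for x in r.landmark_of(f,"tray_corner_a")])
E
```

```text
[0.65886935 0.25299444 0.26972748] [ 3.24174106e-01  3.12336979e+00 -2.31144617e-03] [-0.53  0.5   0.11  1.43 -0.06  1.21  0.95] 3.2
[95, 65] [328.3 224.7]
[84, 54] [315.  212.5]
[-95, 65] [329.2 -38.5]
[-84, 54] [312.9 -20.1]
[95, -65] [174.5 225. ]
[68, 59.5] [321.6 194. ]
[([175.2, 224.1], 0.61), ([327.2, 222.5], 0.6)]
```

View pics/w1.png

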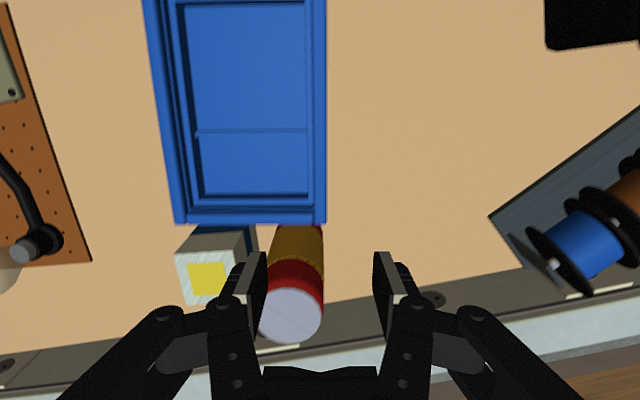

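The wrist view shows corner a at about (326.5,223) and corner d at (175,223). That is within 1.5 mm of the prediction, so I'm descending with a small correction.

```bash
python3 - <<'E'
from h import *
print(go([.6567,.2538,.20],down(-.2034+np.pi/2)))
E
```

```text
[ 0.0112  0.0041  0.2772 -0.0013  0.0011 -0.0036]
```

Request:
apply_moves([
  [0.006,0.002,0.14,0,0,0],
  [0.011,0.004,0.277,-0.001,0.001,-0.003],
  [0.011,0.004,0.277,-0.001,0.001,-0.003],
  [0.011,0.004,0.277,-0.001,0.001,-0.003],
])

```text
clock: 3.8
tcp_pos: [0.6542, 0.2598, 0.2018]
orientation: [-0.309, -3.126, -0.004]
contact_force: [0.7, 0.4, 0.2]
grip_width: 0.0514
gripper_force: 0.0
```

```bash
python3 - <<'E'
from h import *
o=r.get_obs(); print(o["tcp_pos"],o["clock"])
f=r.grab_frame("wrist")
c=np.array([.5793,.2103,.16]); Z=R.from_euler("z",-.2034)
P=lambda x,y,z=.16: proj(f,np.r_[(c+Z.apply([x,y,0]))[:2],z])
for p in([95,65],[60,65],[60,54],[95,-65],[0,65],[0,54]): print(p,P(p[0]/1e3,p[1]/1e3).round(1))
g=f["pixels"][150:350,190:430]; g=cv2.resize(g,(720,600),interpolation=cv2.INTER_CUBIC); cv2.imwrite("pics/w2.png",g[:,:,::-1])
for row in (60,120,150): print(row,f["pixels"][row,280:345:1].astype(int).sum(1).tolist())
E
```

```text
[0.65418215 0.2598167  0.2017892 ] 3.8
[95, 65] [321.1 274.9]
[60, 65] [321.5 225.2]
[60, 54] [303.5 225.2]
[95, -65] [123.4 273. ]
[0, 65] [322.3 125.6]
[0, 54] [302.4 125.5]
60 [367, 366, 373, 373, 371, 377, 377, 372, 374, 375, 368, 376, 365, 370, 382, 362, 369, 372, 372, 382, 308, 225, 258, 295, 320, 347, 341, 344, 343, 340, 340, 339, 342, 339, 338, 337, 343, 324, 297, 264, 190, 265, 573, 541, 537, 532, 537, 530, 530, 534, 533, 533, 533, 537, 533, 534, 532, 533, 535, 535, 530, 535, 530, 534, 527]
120 [363, 370, 366, 370, 369, 368, 368, 365, 372, 372, 366, 362, 370, 373, 366, 372, 367, 374, 369, 370, 391, 247, 236, 275, 296, 331, 340, 340, 345, 342, 340, 335, 338, 341, 337, 337, 343, 320, 283, 258, 149, 428, 558, 538, 536, 535, 531, 534, 534, 532, 529, 531, 536, 532, 532, 538, 536, 533, 530, 535, 533, 534, 528, 530, 535]
150 [324, 313, 327, 319, 327, 328, 326, 324, 326, 321, 328, 325, 323, 328, 335, 130, 376, 379, 365, 365, 366, 382, 169, 261, 283, 319, 338, 346, 340, 337, 340, 339, 335, 335, 338, 336, 347, 312, 291, 265, 128, 466, 551, 541, 532, 536, 537, 535, 530, 532, 532, 539, 535, 535, 534, 535, 533, 530, 532, 533, 534, 538, 536, 530, 534]
```

View pics/w2.png

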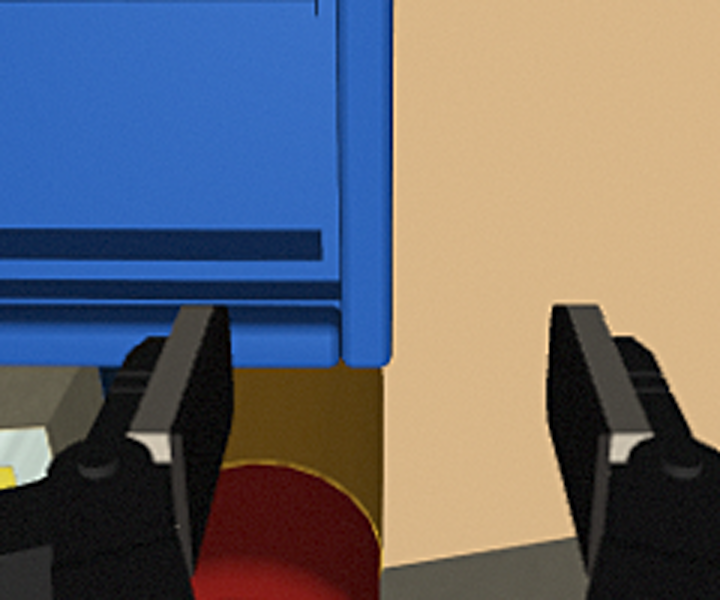

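The close view shows the corner at crop (390,365), which is full-image (320,272). The bead spans columns 302–321, while the pads are centred at 319.5. I'll let the arm settle, then shift.

Request:
apply_moves([
  [0,0,0,0,0,0],
  [0,0,0,0,0,0],
  [0,0,0,0,0,0],
])

```text
clock: 4.22
tcp_pos: [0.654, 0.2589, 0.2007]
orientation: [-0.31, -3.125, -0.003]
contact_force: [-0.1, -0.4, -0.5]
grip_width: 0.051
gripper_force: 0.0
```

```bash
python3 - <<'E'
from h import *
o=r.get_obs(); print(o["tcp_pos"],o["contact_force"].round(1),o["clock"],R.from_rotvec(o["orientation"]).as_matrix().round(4).tolist())
print(go([.6558,.2545,.17],down(-.2034+np.pi/2)))
E
```

```text
[0.6540134  0.25885111 0.20074128] [-0.1 -0.4 -0.5] 4.225 [[-0.9805, 0.1965, -0.0007], [0.1965, 0.9805, 0.0021], [0.0011, 0.0019, -1.0]]
[-0.0106 -0.0159  0.1229  0.0012 -0.0007  0.0036]
```

Request:
apply_moves([
  [-0.006,-0.01,0.03,0,0,0],
  [-0.011,-0.016,0.08,0.001,0,0.003],
  [-0.011,-0.016,0.123,0.001,0,0.003],
  [-0.011,-0.016,0.123,0.001,0,0.003],
  [-0.011,-0.016,0.123,0.001,0,0.003],
])

```text
clock: 4.85
tcp_pos: [0.6558, 0.2545, 0.1695]
orientation: [-0.317, -3.124, -0.0]
contact_force: [0.4, 0.1, -0.0]
grip_width: 0.0514
gripper_force: 0.0
```

```bash
python3 - <<'E'
from h import *
f=r.grab_frame("wrist")
o=r.get_obs(); print(o["tcp_pos"],o["contact_force"].round(1),o["clock"],R.from_rotvec(o["orientation"]).as_matrix().round(4).tolist())
print(go([.6558,.2545,.142],down(-.2034+np.pi/2)))
a=f["pixels"].astype(int)
for row in (60,120,200,240):
    d=np.abs(np.diff(a[row,270:370].sum(1))); print(row,[(270+i,int(d[i])) for i in np.where(d>50)[0]])
c=np.array([.5772,.2100,.16]); Z=R.from_euler("z",-.2034)
for p in([95,65],[60,65],[60,54],[0,65],[0,54],[68,59.5]): print(p,proj(f,c+Z.apply([p[0]/1e3,p[1]/1e3,0])).round(1))
save(f,"w3.png")
E
```

```text
[0.6559507  0.25457428 0.16982227] [-0.2 -0.  -0.9] 4.9 [[-0.9796, 0.201, -0.0011], [0.201, 0.9796, 0.0006], [0.0012, 0.0004, -1.0]]
[ 0.0004 -0.0005  0.1113  0.0002 -0.0008  0.0006]
60 [(np.int64(305), 73), (np.int64(306), 141), (np.int64(307), 73), (np.int64(330), 106), (np.int64(331), 466)]
120 [(np.int64(306), 98), (np.int64(307), 105), (np.int64(308), 73), (np.int64(329), 95), (np.int64(330), 126), (np.int64(331), 283)]
200 [(np.int64(307), 66), (np.int64(308), 121), (np.int64(309), 85), (np.int64(329), 60), (np.int64(330), 411)]
240 [(np.int64(308), 196), (np.int64(309), 69), (np.int64(328), 74), (np.int64(329), 97), (np.int64(330), 288)]
[95, 65] [329.4 299.2]
[60, 65] [330.1 241.9]
[60, 54] [308.7 241.9]
[0, 65] [331.4 122.9]
[0, 54] [307.3 122.9]
[68, 59.5] [319.4 255.7]
```

View pics/w3.png

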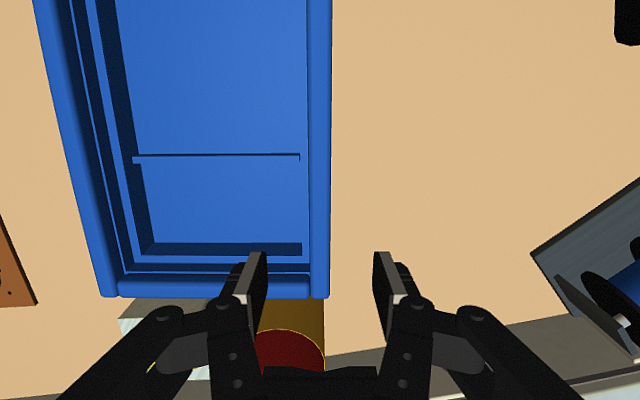

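The bead lies at columns 308–330 and the corner at (329,298), both as predicted with the rim at 0.160 m, and the pads straddle it centrally. Descending and closing.

Request:
apply_moves([
  [0,0,0.04,0,0,0],
  [0,0,0.08,0,0,0],
  [0,0,0.111,0,0,0],
  [0,0,0.111,0,0,0],
  [0,0,0.111,0,0,0],
])

```text
clock: 5.52
tcp_pos: [0.6558, 0.2545, 0.1419]
orientation: [-0.317, -3.124, -0.0]
contact_force: [0.1, 0.2, -0.1]
grip_width: 0.0514
gripper_force: 0.0
```

Request:
apply_moves([
  [0,0,0,0,0,0],
  [0,0,0,0,0,0],
  [0,0,0,0,0,0],
  [0,0,0,0,0,0],
  [0,0,0,0,0,0],
], claw=0, newtons=50)

```text
clock: 6.15
tcp_pos: [0.656, 0.2546, 0.1423]
orientation: [-0.317, -3.125, -0.001]
contact_force: [0.6, 0.4, 2.5]
grip_width: 0.0098
gripper_force: 49.9
```

```bash
cat > peel.py <<'E'
from h import *
o=r.get_obs(); p0=o["tcp_pos"]; A=R.from_rotvec(o["orientation"]); print(p0,o["contact_force"].round(1),o["gripper_force"],o["grip_width"],o["clock"])
c=np.array([.5772,.2100,.12]); Z=R.from_euler("z",-.2034)
piv=c+Z.apply([-.088,-.058,.016]); u=Z.apply([.19,.13,0]); u/=np.linalg.norm(u); w=np.cross(u,[0,0,1.])
print("corner lift per deg mm",np.linalg.norm([.183,.123])*17.45)
for th in range(1,16):
    Q=R.from_rotvec(w*np.radians(th)); print(th,go(piv+Q.apply(p0-piv),Q*A).tolist())
E
python3 peel.py
```

```text
[0.65603841 0.25458557 0.14225435] [0.6 0.4 2.5] 49.89660680294037 0.009752808420977555 6.15
corner lift per deg mm 3.8476359683577135
1 [0.0005, -0.0003, -0.0136, -0.0063, -0.0092, -0.0]
2 [0.0011, -0.0007, -0.0273, -0.0125, -0.0184, -0.0]
3 [0.002, -0.0013, -0.0409, -0.0188, -0.0275, -0.0]
4 [0.0031, -0.002, -0.0544, -0.0251, -0.0367, -0.0]
5 [0.0043, -0.0029, -0.068, -0.0313, -0.0459, -0.0001]
6 [0.0058, -0.0038, -0.0815, -0.0376, -0.0551, -0.0001]
7 [0.0074, -0.005, -0.095, -0.0439, -0.0642, -0.0001]
8 [0.0092, -0.0062, -0.1085, -0.0501, -0.0734, -0.0001]
9 [0.0113, -0.0076, -0.1219, -0.0564, -0.0826, -0.0001]
10 [0.0135, -0.0091, -0.1353, -0.0626, -0.0918, -0.0001]
11 [0.0159, -0.0107, -0.1486, -0.0689, -0.1009, -0.0001]
12 [0.0185, -0.0125, -0.1619, -0.0752, -0.1101, -0.0001]
13 [0.0213, -0.0144, -0.1751, -0.0814, -0.1193, -0.0001]
14 [0.0243, -0.0164, -0.1883, -0.0877, -0.1285, -0.0001]
15 [0.0275, -0.0186, -0.2013, -0.094, -0.1376, -0.0002]
```

Request:
apply_moves([
  [0.0005,-0.0003,-0.0136,-0.0063,-0.0092,0],
  [0.0011,-0.0007,-0.0273,-0.0125,-0.0184,0],
  [0.002,-0.0013,-0.0409,-0.0188,-0.0275,0],
  [0.0031,-0.002,-0.0544,-0.0251,-0.0367,0],
  [0.0043,-0.0029,-0.068,-0.0313,-0.0459,0],
])

```text
clock: 6.78
tcp_pos: [0.6546, 0.2539, 0.1593]
orientation: [0.31, 3.049, 0.065]
contact_force: [0.5, -0.1, 0.6]
grip_width: 0.0102
gripper_force: 49.4
```

```bash
python3 - <<'E'
from h import *
# continue: relative to the commanded 5 deg pose
c=np.array([.5772,.2100,.12]); Z=R.from_euler("z",-.2034)
piv=c+Z.apply([-.088,-.058,.016]); u=Z.apply([.19,.13,0]); u/=np.linalg.norm(u); w=np.cross(u,[0,0,1.])
p0=np.array([.6560,.2546,.1422]);A=down(-.2034+np.pi/2)
Q=R.from_rotvec(w*np.radians(5));T0=(piv+Q.apply(p0-piv),(Q*A).as_rotvec())
o=r.get_obs();print("cmd",T0,"meas",o["tcp_pos"],o["orientation"],o["contact_force"].round(1),o["moment"].round(2),o["grip_width"])
for th in(6.5,8,9.5,11,12):
    Q=R.from_rotvec(w*np.radians(th)); print(th,go(piv+Q.apply(p0-piv),Q*A,T0).tolist())
print("then up",A.apply([0,0,1]), (Q*A).inv().apply([0,0,.07/.25]).round(4))
f=r.grab_frame("scene"); g=r.grab_frame("wrist")
im=np.hstack([cv2.resize(f["pixels"][120:240,320:450],(390,360),interpolation=cv2.INTER_CUBIC),cv2.resize(g["pixels"],(400,360))]); cv2.imwrite("pics/p1.png",im[:,:,::-1])
E
```

```text
cmd (array([0.65481614, 0.25410414, 0.15919714]), array([0.3111002 , 3.04844548, 0.06394821])) meas [0.65457067 0.25392563 0.15931921] [0.30974359 3.04868837 0.06529517] [ 0.5 -0.1  0.6] [-0.12  0.16  0.02] 0.010172325833646379
6.5 [0.0008, -0.0005, -0.0204, -0.0094, -0.0138, 0.0]
8 [0.002, -0.0013, -0.0408, -0.0188, -0.0275, 0.0]
9.5 [0.0036, -0.0025, -0.0612, -0.0282, -0.0413, -0.0]
11 [0.0057, -0.0039, -0.0815, -0.0376, -0.055, 0.0]
12 [0.0073, -0.005, -0.095, -0.0439, -0.0642, 0.0]
then up [ 0.  0. -1.] [-0.048   0.0329 -0.2739]
```

View pics/p1.png

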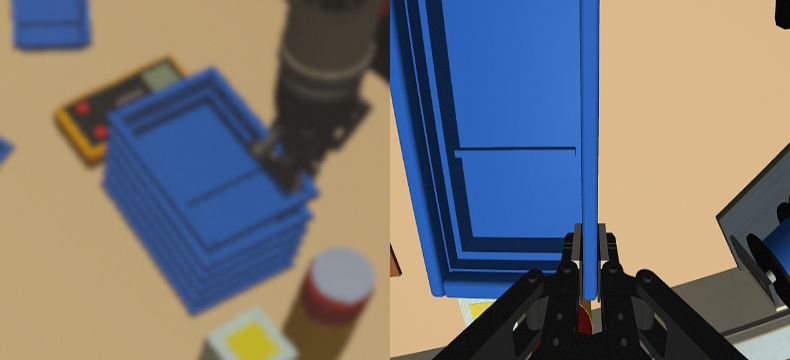

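The tray is gripped and corner a is raised, while the far corner is still seated in the stack. Continuing the peel.

Request:
apply_moves([
  [0.0008,-0.0005,-0.0204,-0.0094,-0.0138,0],
  [0.002,-0.0013,-0.0408,-0.0188,-0.0275,0],
  [0.0036,-0.0025,-0.0612,-0.0282,-0.0413,0],
  [0.0057,-0.0039,-0.0815,-0.0376,-0.055,0],
  [0.0073,-0.005,-0.095,-0.0439,-0.0642,0],
])

```text
clock: 7.5
tcp_pos: [0.6504, 0.2522, 0.1827]
orientation: [0.299, 2.939, 0.15]
contact_force: [0.3, 0.0, -1.0]
grip_width: 0.0097
gripper_force: 49.4
```

Request:
apply_moves([
  [-0.004,0.003,-0.025,0,0,0],
  [-0.01,0.007,-0.06,0,0,0],
  [-0.022,0.015,-0.125,0,0,0],
  [-0.036,0.025,-0.205,0,0,0],
  [-0.048,0.033,-0.274,0,0,0],
])

```text
clock: 8.12
tcp_pos: [0.6512, 0.2525, 0.2542]
orientation: [0.299, 2.939, 0.15]
contact_force: [0.4, 0.2, -0.9]
grip_width: 0.0095
gripper_force: 49.2
```

```bash
python3 - <<'E'
from h import *
o=r.get_obs();print(o["tcp_pos"],o["orientation"],o["contact_force"].round(1),o["moment"].round(2),o["grip_width"],o["joints"].round(2))
f=r.grab_frame("scene"); g=r.grab_frame("wrist")
im=np.hstack([cv2.resize(f["pixels"][100:240,320:460],(400,400),interpolation=cv2.INTER_CUBIC),cv2.resize(g["pixels"],(400,400))]); cv2.imwrite("pics/p2.png",im[:,:,::-1])
A=R.from_rotvec(o["orientation"]); D=down(-.2034+np.pi/2)
print("level",go(o["tcp_pos"]+[0,0,.01],D))
# box
for n in("scene","top"):
    f=r.grab_frame(n)
    for t in("junction_box","board"): print(n,t,[(np.round(x["point"],1).tolist(),round(x["conf"],2),onz(f,x["point"],.044 if t[0]=="j" else 0.).round(3).tolist()) for x in r.landmark_of(f,t)][:2])
g=f["pixels"][110:270,320:480]; cv2.imwrite("pics/b.png",cv2.resize(g,(600,600),interpolation=cv2.INTER_CUBIC)[:,:,::-1])
E
```

```text
[0.65120225 0.2524522  0.25423696] [0.29877287 2.93910908 0.14963762] [ 0.4  0.2 -0.9] [-0.08  0.15  0.03] 0.009528247678677704 [-0.55  0.39  0.11  1.66 -0.04  0.89  0.94]
level [-0.0022  0.0018 -0.0344  0.0772  0.1116  0.0004]
scene junction_box []
scene board [([268.9, 271.9], 0.79, [0.545, -0.235, 0.0]), ([282.4, 234.3], 0.47, [0.469, -0.128, 0.0])]
top junction_box [([399.5, 202.9], 0.72, [0.518, -0.246, 0.044])]
top board [([394.8, 194.4], 0.89, [0.55, -0.241, 0.0]), ([268.0, 136.4], 0.2, [0.722, 0.152, 0.0])]
```

View pics/p2.png

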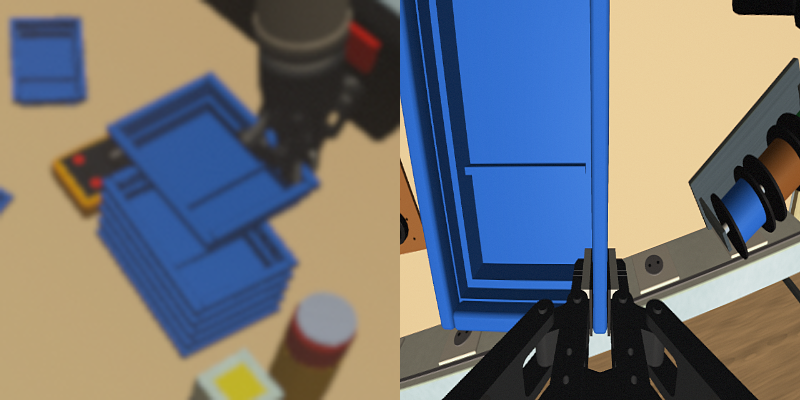

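View pics/b.png

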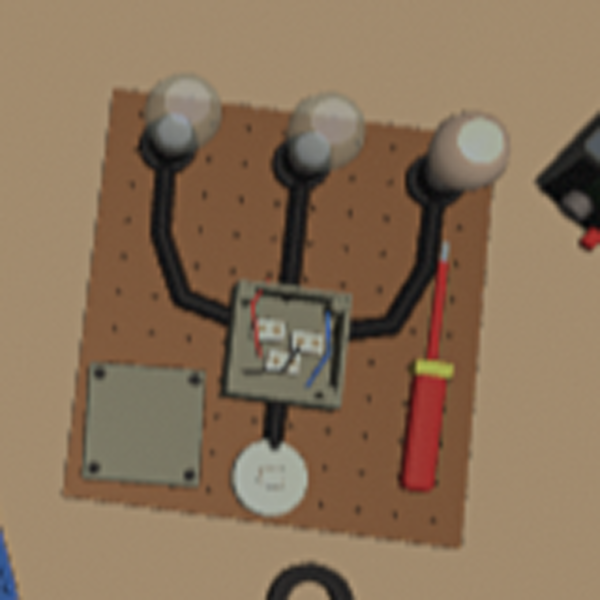

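The tray is free and the stack stands where it was. In the top crop the box top has corners (238,282), (352,293), (335,408) and (222,393). I'm levelling now and computing the box centre.

Request:
apply_moves([
  [0,0,-0.01,0.02,0.028,0],
  [-0.001,0.001,-0.02,0.04,0.056,0],
  [-0.002,0.002,-0.03,0.06,0.085,0],
  [-0.002,0.002,-0.034,0.077,0.1116,0],
  [-0.002,0.002,-0.034,0.077,0.1116,0],
])

```text
clock: 9.15
tcp_pos: [0.65, 0.2522, 0.2597]
orientation: [-0.317, -3.121, 0.005]
contact_force: [0.1, -0.6, -1.8]
grip_width: 0.0099
gripper_force: 49.2
```

```bash
cat > m3.py <<'E'
from h import *
f=r.grab_frame("top")
k=lambda q:(q[0]/3.75+320-.37,q[1]/3.75+110-.37)
B=np.array([onz(f,k(q),.044) for q in((238,282),(352,293),(335,408),(222,393))]); print(B.round(3).tolist()); b=B.mean(0)
e=B[0]-B[3]; print("box",b.round(4),"sides",np.linalg.norm(np.diff(B,axis=0),axis=1).round(3),"yaw",np.degrees(np.arctan2(e[1],e[0])).round(1))
D=np.array([onz(f,k(q),.006) for q in((112,88),(64,495),(462,548))]); bc=(D[0]+D[2])/2; print("board",bc.round(3),"sides",np.linalg.norm(np.diff(D,axis=0),axis=1).round(3))
x=(D[0]-D[1])/np.linalg.norm(D[0]-D[1]); print("box via board",(bc-.03*x).round(4))
o=r.get_obs(); print(o["tcp_pos"],o["orientation"],o["contact_force"].round(1))
g=r.grab_frame("wrist"); T=R.from_rotvec(o["orientation"])
# tray expected in the hand: origin in tool = (68,-59.5,22) mm ; tool x=-tray x, y=tray y
t0=np.array([.068,-.0595,.022])
for p in([95,65,40],[95,-65,40],[0,65,40],[0,-54,40],[-20,54,40]):
    q=np.array(p)/1e3; print(p,proj(g,o["tcp_pos"]+T.apply(t0+q*[-1,1,-1])).round(1))
print([(np.round(z["point"],1).tolist(),round(z["conf"],2)) for z in r.landmark_of(g,"tray_corner_a")])
save(g,"w4.png")
tgt=np.r_[b[:2],.148]-down(-.2034+np.pi/2).apply(t0); print("tcp target",tgt)
print(go(tgt,down(-.2034+np.pi/2)),"high",go(tgt+[0,0,.06],down(-.2034+np.pi/2)))
E
python3 m3.py
```

```text
[[0.57, -0.198, 0.044], [0.564, -0.288, 0.044], [0.473, -0.274, 0.044], [0.482, -0.186, 0.044]]
box [ 0.5223 -0.2362  0.044 ] sides [0.09  0.092 0.089] yaw -7.9
board [ 0.553 -0.241  0.006] sides [0.338 0.318]
box via board [ 0.5232 -0.2382  0.006 ]
[0.64969534 0.25197076 0.25977031] [-0.31729456 -3.12107162  0.00427241] [-0.3 -0.2 -1.3]
[95, 65, 40] [331.1 334.5]
[95, -65, 40] [ 64.1 330.7]
[0, 65, 40] [333.8 130.3]
[0, -54, 40] [ 29.4 133.3]
[-20, 54, 40] [303.8  74. ]
[([66.2, 331.0], 0.86), ([333.1, 337.4], 0.85)]
tcp target [ 0.60086825 -0.19165307  0.17      ]
[-1.6850e-01 -1.7754e+00  3.6560e-01 -1.9000e-03 -2.6000e-03  5.0000e-04] high [-1.6760e-01 -1.7761e+00  1.2560e-01 -1.9000e-03 -2.6000e-03  5.0000e-04]
```

View pics/w4.png

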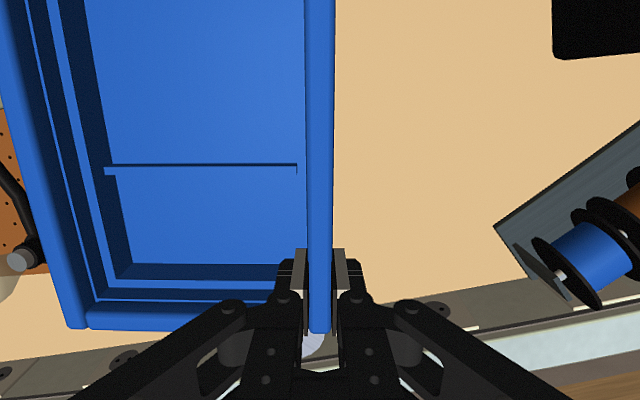

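Request:
apply_moves([
  [-0.006,-0.06,0,0,0,0],
  [-0.02,-0.22,0.01,0,0,0],
  [-0.04,-0.42,0.02,0,0,0],
  [-0.06,-0.63,0.03,-0.001,-0.001,0],
  [-0.08,-0.84,0.04,-0.002,-0.002,0],
])

```text
clock: 9.93
tcp_pos: [0.6261, 0.0391, 0.2516]
orientation: [0.319, 3.125, 0.0]
contact_force: [0.3, 0.1, -0.9]
grip_width: 0.0097
gripper_force: 49.2
```

Request:
apply_moves([
  [-0.02,-0.2,0.02,0,0,0],
  [-0.04,-0.4,0.04,0,0,0],
  [-0.06,-0.6,0.06,0,0,0],
  [-0.08,-0.8,0.08,0,0,0],
  [-0.088,-0.92,0.09,0,0,0],
])

```text
clock: 10.55
tcp_pos: [0.6002, -0.1921, 0.2288]
orientation: [-0.325, -3.124, 0.002]
contact_force: [-0.1, 0.6, -1.5]
grip_width: 0.0099
gripper_force: 49.2
```

Request:
apply_moves([
  [0,-0.01,0.03,0,0,0],
  [0,-0.016,0.06,0,0,0],
  [0,-0.016,0.08,0,0,0],
  [0,-0.016,0.08,0,0,0],
])

```text
clock: 11.05
tcp_pos: [0.6014, -0.1899, 0.2081]
orientation: [-0.314, -3.124, -0.002]
contact_force: [-0.1, -0.5, -1.4]
grip_width: 0.0099
gripper_force: 49.2
```

```bash
cat > m4.py <<'E'
from h import *
o=r.get_obs(); D=down(-.2034+np.pi/2); T=R.from_rotvec(o["orientation"]); print(o["tcp_pos"],o["clock"],o["contact_force"].round(1),"tilt deg",np.degrees(np.arccos(-T.as_matrix()[2,2])).round(2),o["joints"].round(2))
t0=np.array([.068,-.0595,.022]); print("tray origin",(o["tcp_pos"]+T.apply(t0)).round(4)); print(go([.6014,-.192,.170],D))
for n in("top","scene","wrist"):
    f=r.grab_frame(n); S=[proj(f,o["tcp_pos"]+T.apply(t0+np.array([x,y,.04])*[-1,1,-1])).round(1).tolist() for x,y in((.095,.065),(.095,-.065),(-.095,-.065),(-.095,.065))]
    print(n,S,[np.round(z["point"],1).tolist() for z in r.landmark_of(f,"tray_corner_a")])
    if n!="wrist": globals()[n]=f["pixels"]
im=np.hstack([cv2.resize(top[100:280,300:480],(400,400),interpolation=cv2.INTER_CUBIC),cv2.resize(scene[160:360,180:380],(400,400),interpolation=cv2.INTER_CUBIC)]); cv2.imwrite("pics/e1.png",im[:,:,::-1])
E
python3 m4.py
```

```text
[ 0.60138292 -0.18989999  0.20805585] 11.05 [-0.1 -0.5 -1.4] tilt deg 0.12 [ 0.04  0.43  0.22  1.7  -0.11  1.02  1.67]
tray origin [ 0.5229 -0.2346  0.1861]
[-0.002  -0.0083  0.1522  0.0005 -0.0012  0.0018]
top [[392.2, 148.4], [442.4, 159.7], [428.5, 232.8], [377.0, 221.0]] [[270.8, 249.5], [280.4, 280.0], [318.3, 237.1], [216.1, 270.2], [178.7, 305.5], [324.3, 267.4], [204.1, 327.9]]
scene [[294.0, 252.8], [246.3, 275.6], [218.4, 215.3], [263.3, 195.7]] [[216.3, 218.7], [295.8, 254.7], [348.4, 105.1], [300.5, 157.3], [263.1, 194.3], [301.9, 194.7], [323.8, 133.3], [352.5, 134.4], [247.5, 275.2], [321.3, 103.4], [325.1, 165.7]]
wrist [[333.3, 332.2], [67.3, 328.8], [-50.5, -148.0], [339.4, -182.4]] [[333.6, 335.6], [63.7, 328.0]]
```

View pics/e1.png

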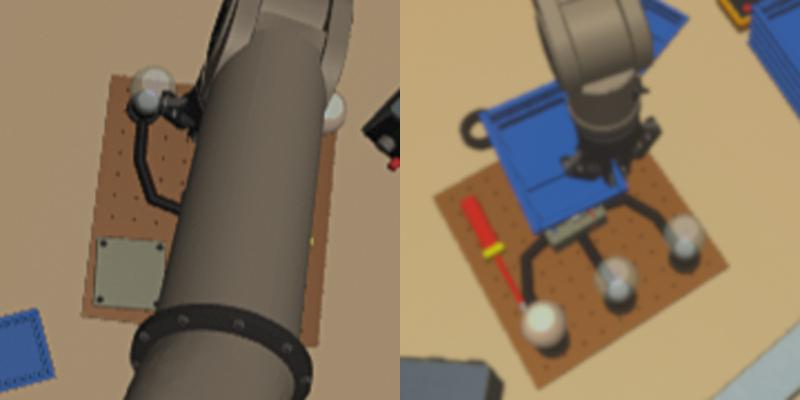

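The tray is held level over the box, with its scene-view corners within about 3 px of prediction. I'm lowering it to just above bulb height.

Request:
apply_moves([
  [-0.001,-0.003,0.03,0,0,0],
  [-0.002,-0.006,0.075,0,0,0.001],
  [-0.002,-0.008,0.12,0,-0.001,0.002],
  [-0.002,-0.008,0.145,0,-0.001,0.002],
  [-0.002,-0.008,0.152,0,-0.001,0.002],
])

```text
clock: 11.98
tcp_pos: [0.6011, -0.1933, 0.1699]
orientation: [-0.323, -3.125, -0.001]
contact_force: [-0.2, 0.6, -1.0]
grip_width: 0.0099
gripper_force: 49.2
```

Request:
apply_moves([
  [0,0,0,0,0,0],
  [0,0,0,0,0,0],
  [0,0,0,0,0,0],
  [0,0,0,0,0,0],
])

```text
clock: 12.48
tcp_pos: [0.6016, -0.1935, 0.1709]
orientation: [0.322, 3.124, 0.0]
contact_force: [-0.5, 0.2, -1.7]
grip_width: 0.01
gripper_force: 49.2
```

```bash
python3 m4.py
```

```text
[ 0.60158118 -0.19345789  0.17088011] 12.475 [-0.5  0.2 -1.7] tilt deg 0.07 [ 0.05  0.47  0.22  1.73 -0.12  0.95  1.68]
tray origin [ 0.5229 -0.2378  0.1488]
[ 0.0019  0.0056  0.0035  0.0002  0.0008 -0.0015]
top [[390.9, 152.3], [439.3, 163.5], [425.4, 234.1], [375.8, 222.4]] [[203.0, 328.1], [324.0, 269.3], [235.8, 289.4], [315.9, 239.7], [181.5, 306.4], [214.9, 271.9], [271.4, 248.6], [278.6, 282.3]]
scene [[293.7, 259.4], [247.2, 281.6], [220.3, 222.4], [264.1, 203.4]] [[325.9, 166.9], [321.8, 133.2], [350.0, 134.6], [247.6, 280.6], [302.6, 156.5], [347.6, 106.9], [217.8, 220.8], [321.3, 102.0], [302.1, 197.7], [297.6, 260.9], [261.7, 203.9]]
wrist [[331.1, 335.0], [63.9, 331.2], [-54.4, -147.2], [336.9, -181.8]] [[332.0, 336.7]]
```

```bash
python3 -c "
from bench import r
print(r.hand_in())"
```

```text
the job is handed in; nothing more can be done
None
```

I peeled the top tray off the stack corner-first and handed in at 12.5 s; it is held level with its centre within about 2 mm of the junction box's and its underside about 149 mm above the bench, 16 mm over the bulb tops. The stack looked unmoved in the picture after the lift and no unexpected contact forces showed, but I did not re-measure the other items, and the hand-in gave no verdict.

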